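Slide the batten home over the bound volume

ROBOT

A 6-joint arm with a two-finger parallel gripper is mounted at the origin on the work surface. World frame = base frame: x ahead of the robot, y to its left, z up, the work surface at z = 0. Lengths are in m, angles in rad, forces in N, time in s.
With the tool pointing down it reaches from about 0.25 to 0.775 m from the base axis. Payload 4 kg.
Tool frame: the origin (TCP) lies at the very end of the fingers, on their centre line; the grasp point (between the pads) lies 19 mm behind it; z points along the fingers, y is the line along which they close (so a half turn about z gives the same grasp; the last joint's range is limited). The gripper opens to 94 mm and grips with 3 to 60 N. Pads are 16 mm wide; open, the fingers measure 119 mm over their backs; the gripper's body (75 mm by 177 mm) begins 78 mm behind the grasp point.
Start: joints at [-1.453, 0.087, 1.371, -0, 1.684, -0.103], TCP at [0.12, -0.537, 0.206] pointing down, gripper open.
Joint ranges: [-3.1, 3.1], [-0.76, 2.03], [0.27, 2.55], [-1.08, 4.22], [0.17, 2.65], [-2.57, 2.57]. Speed limits (rad/s): [2.79, 2.79, 3.14, 3.14, 3.14, 3.14].

INTERFACE

Orientations are given as [roll, pitch, yaw] about the fixed x, y, z axes, in that order (R = Rz(yaw) Ry(pitch) Rx(roll)).
In Python, from bench import robot, vision gives the robot as it stands.
- The arm moves only by the shell command python3 -m crank 'ROWS'. ROWS is JSON, a list of rows, each a list of 3 entries, a list of its own where there are three numbers: the closure, from 0 (fully open) to 1 (shut), then the shift along the tool's x, y, z in m, then the turn, a rotation vector about the tool's x, y, z in degrees. A call has 1 to 8 rows; each row shifts and turns the commanded pose from where the row before left it, along the tool's axes as they then stand; what a row does not reach is not made up. A row lasts 1/10 s, in which the tool goes at most 50 mm and 8.59 degrees, less where a joint would pass 70% of its speed; a pose out of reach is approached as far as the arm can. A call with a gripper value outside its range is refused whole. The fingers move at their own pace and stop on an object; the grip force is fixed at half the most. Time passes only in rows, so rows that do not move let the fingers close. It gives the time, the measured TCP pose, the force, the opening and the grip force at its end, in the units of the state.
- robot.get_obs(): the state, without advancing time (a new reading comes with each control period).
- vision.snapshot(name): name is "scene" or "top" or "wrist"; returns a dict with "color" (400x640x3 uint8, red, green, blue), "z_map" (400x640 float32, m along the optical axis (not along the pixel's ray), 0 where there is no reading), "fx", "fy", "cx", "cy" (pixels), "R" (3x3) and "t" (3): a world point X has camera coordinates R X + t. Camera axes: x right, y down, z forward; pixel columns grow to the right and rows downward; lengths in m; the calibration is good to about 2 mm. A picture is of the moment at which its call begins.
- robot.close_job(): hands the job in; it is judged then, once.
The state is a dict: "time": time; "joint_positions": joint angles; "qvel": joint speeds; "joint_torque": joint torques, N m; "tool_pos": TCP position; "ee_rot": TCP orientation; "wrist_force": force on the tool from outside, world axes, zero at the start; "wrist_torque": the same for the moment, N m; "width": finger opening in m; "finger_force": force on a finger pad.
Only numpy, scipy, OpenCV 4.12 (cv2) and the standard library are available. Lean on these libraries where they do the work, as an engineer would, in place of code of your own. Each camera call takes 0.05 s, during which the arm holds its last target. There are 200 camera calls.

TASK

On the wooden locating frame, slide the narrow loose batten along the two rails with your fingertips until it drops fully into the pair of notches, both ends down and lying flat, then take your hand away. Only push it: do not lift or carry it, and leave the wide board with its brass weight, the volume under the boards and everything else on the bench where they are.

Things in the scene. Friction and masses are not known exactly. Their poses are not given: they have to be found in the camera images.
- frame: Fixed wooden frame, 260 (x) by 440 (y) by 54 mm tall, base plate 12 mm thick; origin under its centre, on the bench. Two rails run along its y, open at the ends: tops 42 mm above the bench, |x| 78 to 108 mm, 156 mm clear between them. Outside them, guide cheeks 16 mm thick rise to 54 mm, 216 mm apart. Its place and yaw vary.
- notch (a point): Midway between the two notches, at the height of their floors (34 mm above the bench); axes as the frame's, y along the rails. Each rail has one notch at mid-length, 64 mm long in y, 8 mm deep, with square ends.
- batten: Narrow loose board, light wood, 212 mm long (x, across the rails), 56 wide (y), 14 thick, 0.15 to 0.4 kg; origin at its underside's centre. Starts flat on both rails (underside 42 mm above the bench), 110 to 155 mm to either side of the notches. Its y runs with the frame's. In the notches its underside is at 34 mm, with 4 mm of play either way along the rails. It tips a little as it falls in.
- wide_board: Loose board of the same wood, 212 by 100 by 14 mm, too wide for the notches, lying across the rails on the other side of the notches; origin at the centre of its underside. Its near edge stays at least 60 mm from the middle of the notches. Leave alone.
- weight: Brass weight 48 mm across, 44 mm tall, standing on the wide board; origin at the centre of its underside. Leave alone.
- volume: Bound volume 136 by 190 by 16 mm lying loose on the frame's base plate between the rails, under the notches; its top is 28 mm above the bench, 14 mm below a board on the rails; origin at the centre of its underside. Leave alone.
- paste_jar: Jar 52 mm across, 60 mm tall, standing beyond the frame's far (+x) side; origin under its centre. Leave alone.
- bone_folder: Flat folder 150 by 22 by 7 mm on the bench on the robot's side of the frame; origin at the centre of its underside. Leave alone.
- paste_brush: Brush lying on the bench to the right of the frame. Leave alone.
- water_cup: Cup 72 mm across, 75 mm tall, on the bench to the left of the frame; origin under its centre. Leave alone.
- spare_block: Wooden block 50 by 90 by 35 mm on the bench to the left of the frame; origin at the centre of its underside. Leave alone.

How it is judged:
At the end, for the whole second after the job is handed in: Batten flat and still in both notches: underside within 3 mm of the notch floors, centred within 7 mm along and 6 mm across the rails, square within 0.05 rad, tilt under 0.03 rad. Wide board moved under 12 mm, weight and volume under 20, jar under 25, other things under 30 (z of batten in the frame of notch between -0.003 and 0.003 m and y of batten in the frame of notch between -0.007 and 0.007 m and x of batten in the frame of notch between -0.006 and 0.006 m and angle between the x axis of batten and the x axis of frame, either way round below 0.05 rad and angle between batten's own z axis and vertical below 0.03 rad and linear speed of batten below 0.01 m/s and distance of wide_board from where it was at the start of the episode below 0.012 m and distance of each of weight, volume from where it was at the start of the episode below 0.02 m and distance of paste_jar from where it was at the start of the episode below 0.025 m and distance of each of bone_folder, paste_brush, water_cup, spare_block from where it was at the start of the episode below 0.03 m); the robot touches nothing.
It fails at once if the batten is lifted: its underside rises more than 8 mm above the rail tops (z of batten in the frame of notch above 0.016 m).
It fails at once if the wide board is shoved 12 mm or more (distance of wide_board from where it was at the start of the episode above 0.012 m).
It fails at once if the volume is shoved 20 mm or more (distance of volume from where it was at the start of the episode above 0.02 m).
It fails at once if the weight on the wide board is moved 20 mm or more (distance of weight from where it was at the start of the episode above 0.02 m).
It also fails if it takes over 38 s, if anything falls off the work surface, if the arm or the gripper's body presses on something with over 40 N, if the wrist force passes 120 N, or if a joint passes its speed limit or range.

## Working session

There is one attempt and no reset: what is moved stays moved. The work goes in short steps, Python scripts to look and compute and a shell command to move; the robot and the scene stay as the last step left them, time stands still between calls to the robot, and variables do not carry over. Pictures are saved under pics/ and viewed, at most 10 in all, crops included, and the job is handed in when it is done.

```bash
mkdir -p pics
cat > h.py <<'E'
import numpy as np,cv2
from bench import robot,vision
def snap(n,f):
    s=vision.snapshot(n); np.savez('last_%s.npz'%n,**s)
    cv2.imwrite('pics/'+f,cv2.cvtColor(s['color'],cv2.COLOR_RGB2BGR)); return s
def w(s,u,v,z=None):
    R,t=np.array(s['R']),np.array(s['t'])
    r=np.array([(u-s['cx'])/s['fx'],(v-s['cy'])/s['fy'],1.])
    if z is None:
        return R.T@(r*s['z_map'][int(v),int(u)]-t)
    c=-R.T@t; d=R.T@r; return c+d*(z-c[2])/d[2]
E
python3 - <<'E'
from h import *
snap('top','top1.png')
o=robot.get_obs();print(o['time'],o['tool_pos'],o['ee_rot'],o['width'])
E
```

```text
0.05 [ 0.1203826  -0.53611804  0.20435881] [-3.13949377e+00 -2.06665305e-04  2.20793958e-01] 0.09380618357293967
```

View pics/top1.png

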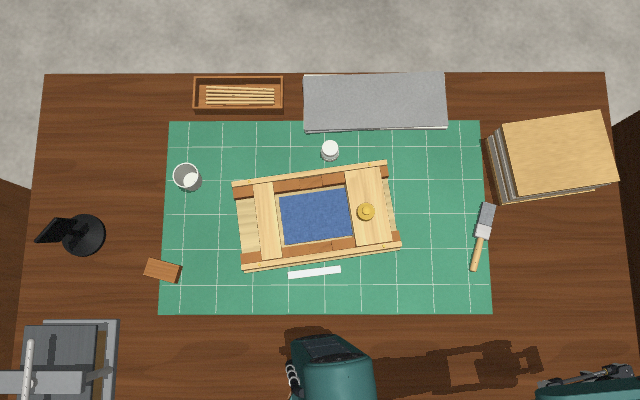

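The batten is at about (266,220), to the left (+y) of the notches. The wide board and weight are at (366,208). I'll enlarge the frame.

Run:
```python
import cv2
i=cv2.imread('pics/top1.png')[150:280,225:410]
cv2.imwrite('pics/c1.png',cv2.resize(i,None,fx=4,fy=4,interpolation=cv2.INTER_CUBIC))
```

```text
(no output)
```

View pics/c1.png

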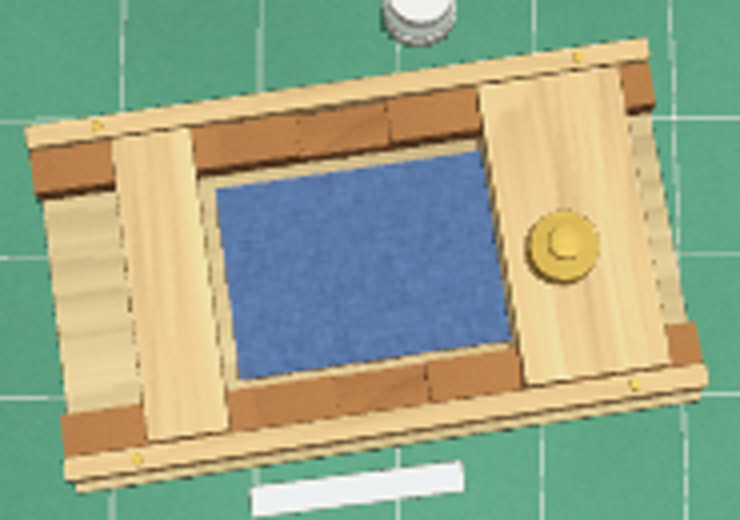

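The batten corners in the crop are (112,138), (190,128), (228,430) and (148,440). The wide board's near edge runs (479,86) to (524,385). Notch ends are at about (300,115)/(389,103) on the far rail and (341,390)/(428,377) on the near rail.

Run:
```python
from h import *
s=dict(np.load('last_top.npz'))
f=lambda u,v,z:w(s,225+(u+.5)/4-.5,150+(v+.5)/4-.5,z)[:2]
C=lambda P,z:np.array([f(*p,z) for p in P])
far=C([(26,128),(648,38)],.054); ni=C([(65,460),(705,366)],.054); fi=C([(32,147),(650,58)],.054)
b=C([(112,138),(190,128),(228,430),(148,440)],.056)
wb=C([(479,86),(524,385)],.056)
n=C([(300,115),(389,103),(341,390),(428,377)],.042)
for k in (far,fi,ni): d=k[0]-k[1]; print(k.round(4).tolist(),np.linalg.norm(d),'yaw',np.arctan2(-d[0],d[1]))
print('frame c',(fi.mean(0)+ni.mean(0))/2,'notch c',n.mean(0))
print('batten',b.round(4).tolist(),b.mean(0)); d=b[0]+b[1]-b[2]-b[3];print('byaw',np.arctan2(d[1],d[0]))
print('wide edge',wb)
yaw=np.mean([np.arctan2(-(k[0]-k[1])[0],(k[0]-k[1])[1]) for k in (far,fi,ni)])
R=np.array([[np.cos(yaw),-np.sin(yaw)],[np.sin(yaw),np.cos(yaw)]])
c=(fi.mean(0)+ni.mean(0))/2
print(yaw); 
for k in (b,wb,n): print(((k-c)@R).round(4).tolist())
```

```text
[[0.6251, 0.2612], [0.6881, -0.1734]] 0.43920762116516404 yaw 0.14394854739558063
[[0.6115, 0.2566], [0.6736, -0.1744]] 0.4354728947812459 yaw 0.14302174052661965
[[0.3954, 0.2275], [0.4573, -0.2053]] 0.4372537318715999 yaw 0.14218612921520915
frame c [0.53443165 0.02611709] notch c [0.54404991 0.02596623]
batten [[0.6172, 0.2008], [0.6241, 0.1468], [0.415, 0.1178], [0.4084, 0.1716]] [0.51618266 0.1592617 ]
byaw 0.13829634148286774
wide edge [[ 0.65335127 -0.0543884 ]
 [ 0.44463504 -0.08217745]]
0.14305213904580313
[[0.1068, 0.1611], [0.106, 0.1066], [-0.1052, 0.1078], [-0.104, 0.162]]
[[0.1062, -0.0966], [-0.1043, -0.0944]]
[[0.1074, 0.0299], [0.1068, -0.0333], [-0.0882, 0.0287], [-0.0881, -0.0314]]
```

```bash
python3 -m crank '[[0,[0,0,0],[0,0,-8.5]],[0,[0,0,0],[0,0,-8.5]],[0,[0,0,0],[0,0,-8.5]],[0,[0,0,0],[0,0,-8.5]],[0,[0,0,0],[0,0,-8.5]],[0,[0,0,0],[0,0,-8.5]],[0,[0,0,0],[0,0,-8.5]],[0,[0,0,0],[0,0,-8.5]]]'
python3 -m crank '[[0,[0,0,0],[0,0,-8.5]],[0,[0,0,0],[0,0,-8.5]],[0,[0.035,0.0245,0],[0,0,0]],[0,[0.035,0.0245,0],[0,0,0]],[0,[0.035,0.0245,0],[0,0,0]],[0,[0.035,0.0245,0],[0,0,0]],[0,[0.035,0.0245,0],[0,0,0]],[0,[0.035,0.0245,0],[0,0,0]]]'
python3 -m crank '[[0,[0.035,0.0245,0],[0,0,0]],[0,[0.035,0.0245,0],[0,0,0]],[0,[0.035,0.0245,0],[0,0,0]],[0,[0.035,0.0245,0],[0,0,0]],[0,[0.035,0.0245,0],[0,0,0]],[0,[0.035,0.0245,0],[0,0,0]],[0,[0,0,0],[0,0,0]],[0,[0,0,0],[0,0,0]]]'
```

```text
time: 0.85
tool_pos: [0.1204, -0.5362, 0.2046]
ee_rot: [-3.141, -0.002, 1.414]
wrist_force: [1.0, 0.4, -0.7]
width: 0.0938
finger_force: 0.0
time: 1.65
tool_pos: [0.2384, -0.307, 0.2047]
ee_rot: [-3.141, -0.001, 1.704]
wrist_force: [0.0, -0.2, -0.4]
width: 0.094
finger_force: 0.0
time: 2.45
tool_pos: [0.3557, -0.0805, 0.2049]
ee_rot: [-3.14, 0.0, 1.708]
wrist_force: [-0.8, -0.1, 0.1]
width: 0.094
finger_force: 0.0
```

```bash
python3 -m crank '[[0,[0.0355,0.024,0],[0,0,-0.3]],[0,[0.0355,0.024,0],[0,0,0]],[0,[0.0355,0.024,0],[0,0,0]],[0,[0.0355,0.024,0],[0,0,0]],[0,[0.0355,0.024,0],[0,0,0]],[0,[0.0355,0.024,0],[0,0,0]],[0,[0.0355,0.024,0],[0,0,0]],[0,[0.0355,0.024,0],[0,0,0]]]'
python3 -m crank '[[0,[0,0,0],[0,0,0]],[0,[0,0,0.03],[0,0,0]],[0,[0,0,0.03],[0,0,0]],[0,[0,0,0.03],[0,0,0]],[0,[0,0,0],[0,0,0]]]'
python3 - <<'E'
from h import *
snap('wrist','w1.png')
E
```

```text
time: 3.25
tool_pos: [0.5084, 0.2255, 0.2049]
ee_rot: [-3.141, 0.001, 1.706]
wrist_force: [0.9, -0.6, 0.9]
width: 0.094
finger_force: 0.0
time: 3.75
tool_pos: [0.504, 0.2226, 0.1101]
ee_rot: [-3.131, 0.003, 1.706]
wrist_force: [-0.4, -0.4, -0.5]
width: 0.0941
finger_force: 0.0
```

View pics/w1.png

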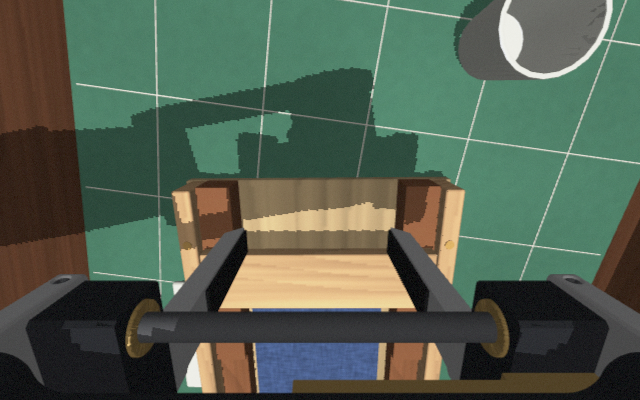

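```bash
python3 -m crank '[[0,[0,0.002,0.025],[0,0,-0.4]],[0,[0,0,0.025],[0,0,0]],[0,[0,0,0.02],[0,0,0]],[0,[0,0,0],[0,0,0]],[0,[-0.01,0,0],[0,0,0]],[0,[-0.01,0,0],[0,0,0]],[0,[0,0,0],[0,0,0]]]'
```

```text
time: 4.5
tool_pos: [0.5136, 0.2055, 0.0476]
ee_rot: [3.138, 0.0, 1.714]
wrist_force: [0.2, 0.1, 0.2]
width: 0.0945
finger_force: 0.0
```

```bash
python3 -m crank '[[0,[0,0,0],[0,0,0]],[0,[0,0,0],[0,0,0]]]'; python3 -m crank '[[0,[-0.006,-0.003,0.005],[0,0,0]],[0,[0,0,0],[0,0,0]],[0,[0,0,0],[0,0,0]]]'
```

```text
time: 4.7
tool_pos: [0.5123, 0.207, 0.0462]
ee_rot: [3.14, -0.0, 1.716]
wrist_force: [0.4, 0.5, 0.2]
width: 0.0941
finger_force: 0.0
time: 5.0
tool_pos: [0.5093, 0.2004, 0.0399]
ee_rot: [-3.141, 0.0, 1.717]
wrist_force: [-0.2, -0.1, 0.4]
width: 0.0939
finger_force: 0.0
```

```bash
python3 -m crank '[[0,[-0.007,0,0],[0,0,0]],[0,[-0.007,0,0],[0,0,0]],[0,[-0.007,0,0],[0,0,0]],[0,[-0.007,0,0],[0,0,0]],[0,[-0.007,0,0],[0,0,0]],[0,[-0.007,0,0],[0,0,0]],[0,[-0.007,0,0],[0,0,0]],[0,[-0.007,0,0],[0,0,0]]]'
python3 -m crank '[[0,[-0.007,0,0],[0,0,0]],[0,[-0.007,0,0],[0,0,0]],[0,[-0.007,0,0],[0,0,0]],[0,[-0.007,0,0],[0,0,0]],[0,[-0.007,0,0],[0,0,0]],[0,[-0.007,0,0],[0,0,0]],[0,[0,0,0],[0,0,0]],[0,[0,0,0],[0,0,0]]]'
python3 - <<'E'
from h import *
s=snap('top','top2.png')
i=cv2.imread('pics/top2.png')[150:280,225:410]
cv2.imwrite('pics/c2.png',cv2.resize(i,None,fx=4,fy=4,interpolation=cv2.INTER_CUBIC))
E
```

```text
time: 5.8
tool_pos: [0.518, 0.1445, 0.0404]
ee_rot: [-3.142, 0.0, 1.716]
wrist_force: [0.8, 1.1, -1.2]
width: 0.0939
finger_force: 0.4
time: 6.6
tool_pos: [0.5242, 0.1033, 0.0406]
ee_rot: [3.141, 0.0, 1.716]
wrist_force: [-0.1, 0.6, 0.8]
width: 0.094
finger_force: 0.0
```

View pics/c2.png

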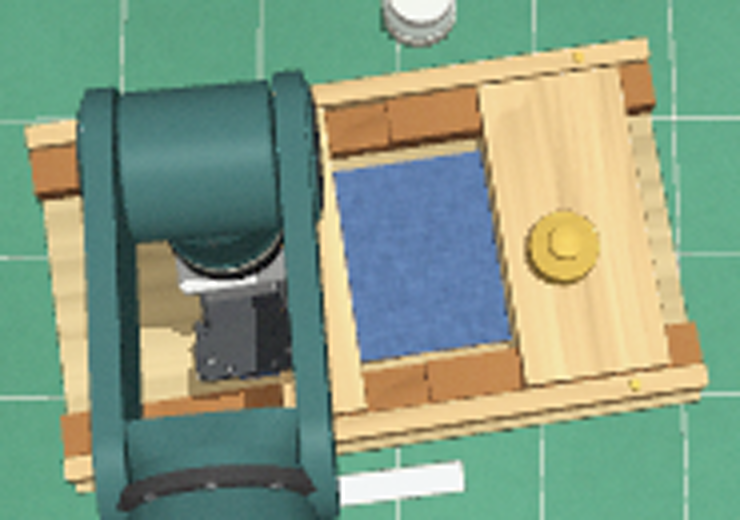

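The batten has been pushed square: its leading edge runs from (324,108) to (366,411) in the crop. The right ends of the notches are at (389,103) and (428,377).

Run:
```python
from h import *
s=dict(np.load('last_top.npz'))
f=lambda u,v,z:w(s,225+(u+.5)/4-.5,150+(v+.5)/4-.5,z)[:2]
y=.14305;R=np.array([[np.cos(y),-np.sin(y)],[np.sin(y),np.cos(y)]]);c=np.array([.5344,.0261])
for p in [(324,108,.056),(366,411,.056),(389,103,.042),(389,150,.042),(428,377,.042),(300,115,.042)]: print((f(*p)-c)@R)
print((robot.get_obs()['tool_pos'][:2]-c)@R)
```

```text
[0.10649741 0.01251468]
[-0.10606374  0.01391298]
[ 0.10685682 -0.03326087]
[ 0.07334135 -0.02830408]
[-0.08802911 -0.03142126]
[0.10744909 0.0298947 ]
[0.00090166 0.07800871]
```

```bash
python3 -m crank '[[0,[-0.007,0,0],[0,0,0]],[0,[-0.007,0,0],[0,0,0]],[0,[-0.007,0,0],[0,0,0]],[0,[-0.007,0,0],[0,0,0]],[0,[-0.004,0,0],[0,0,0]],[0,[-0.004,0,0],[0,0,0]],[0,[-0.003,0,0],[0,0,0]],[0,[0,0,0],[0,0,0]]]'
python3 -m crank '[[0,[-0.002,0,0],[0,0,0]],[0,[0,0,0],[0,0,0]],[0,[0,0,0],[0,0,0]]]'
python3 - <<'E'
from h import *
s=snap('wrist','w2.png')
i=cv2.imread('pics/w2.png')
c=np.array([.5344,.0261]);y=.14305;R=np.array([[np.cos(y),-np.sin(y)],[np.sin(y),np.cos(y)]])
print((robot.get_obs()['tool_pos'][:2]-c)@R)
E
```

```text
time: 7.45
tool_pos: [0.5297, 0.0643, 0.0403]
ee_rot: [-3.141, 0.001, 1.716]
wrist_force: [-0.2, 0.2, 0.5]
width: 0.0941
finger_force: 0.0
time: 7.75
tool_pos: [0.5301, 0.063, 0.0405]
ee_rot: [3.141, 0.0, 1.717]
wrist_force: [0.1, -0.5, -0.2]
width: 0.094
finger_force: 0.0
[0.00096697 0.03714243]
```

View pics/w2.png

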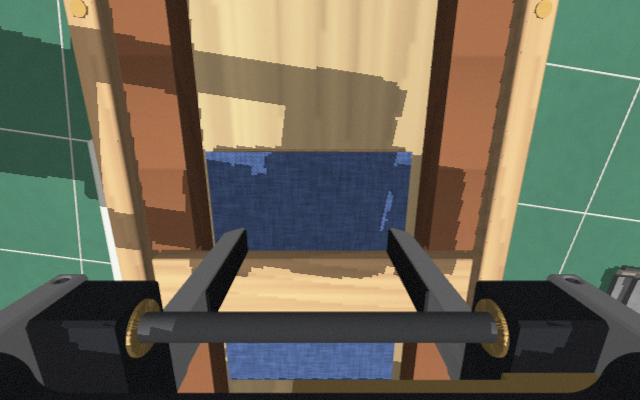

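The batten's top shows at rows 258–308, spanning the rails behind the fingers. I'll read its height from depth.

Run:
```python
from h import *
s=dict(np.load('last_wrist.npz'))
c=np.array([.5344,.0261]);y=.14305;R=np.array([[np.cos(y),-np.sin(y)],[np.sin(y),np.cos(y)]])
for p in [(170,270),(280,270),(320,270),(360,270),(460,270),(280,300),(320,300),(360,300),(130,240),(140,170),(490,170),(310,200)]:
    q=w(s,*p); print(p,((q[:2]-c)@R).round(4),q[2].round(4))
z=s['z_map']
for u in (170,320,460):
    print(u,[(v,round(float(w(s,u,v)[2]),4),round(float(((w(s,u,v)[:2]-c)@R)[1]),4)) for v in range(244,312,5) if z[v,u]>0])
```

```text
(170, 270) [-0.0973  0.0175] 0.0461
(280, 270) [-0.0241  0.0182] 0.047
(320, 270) [0.0024 0.0183] 0.0469
(360, 270) [0.0289 0.0184] 0.0469
(460, 270) [0.096  0.0176] 0.0452
(280, 300) [-0.0248 -0.0046] 0.0471
(320, 300) [ 0.0025 -0.0045] 0.0473
(360, 300) [ 0.0301 -0.0054] 0.0459
(130, 240) [-0.1154  0.0422] 0.0529
(140, 170) [-0.1092  0.0839] 0.0411
(490, 170) [0.1039 0.0854] 0.0464
(310, 200) [-0.0045  0.0606] 0.0268
170 [(244, 0.0415, 0.0342), (249, 0.0411, 0.0304), (254, 0.04, 0.0261), (259, 0.0461, 0.0256), (264, 0.0465, 0.0222), (269, 0.0464, 0.0184), (274, 0.0467, 0.0149), (279, 0.0475, 0.0116), (284, 0.0463, 0.0071), (289, 0.0457, 0.0028), (294, 0.0468, -0.0004), (299, 0.0462, -0.0047), (304, 0.1203, 0.0454), (309, 0.1224, 0.0447)]
320 [(244, 0.0262, 0.0274), (249, 0.0267, 0.0237), (254, 0.0402, 0.0265), (259, 0.0466, 0.0262), (264, 0.0461, 0.0223), (269, 0.0465, 0.0188), (274, 0.0464, 0.015), (279, 0.0461, 0.011), (284, 0.0473, 0.008), (289, 0.0466, 0.0036), (294, 0.0478, 0.0006), (299, 0.0464, -0.0043), (304, 0.0466, -0.0081), (309, 0.0467, -0.012)]
460 [(244, 0.0397, 0.0339), (249, 0.0414, 0.0311), (254, 0.041, 0.0272), (259, 0.0471, 0.0267), (264, 0.0457, 0.0223), (269, 0.0466, 0.0191), (274, 0.046, 0.015), (279, 0.0461, 0.0113), (284, 0.047, 0.008), (289, 0.0468, 0.0041), (294, 0.0464, -0.0001), (299, 0.1166, 0.0454), (304, 0.1204, 0.0458), (309, 0.1232, 0.0456)]
```

The batten's top is level at about 47 mm and flat in both directions, so it has dropped in. Its trailing edge is at +27 mm, which is centred. Next I withdraw and check.

```bash
python3 -m crank '[[0,[0.01,0,0],[0,0,0]],[0,[0.015,0,0],[0,0,0]],[0,[0.015,0,0],[0,0,0]],[0,[0,0,-0.03],[0,0,0]],[0,[0,0,-0.04],[0,0,0]],[0,[0,0,-0.04],[0,0,0]],[0,[0.03,0,-0.04],[0,0,0]],[0,[0.04,0,0],[0,0,0]]]'
python3 -m crank '[[0,[0.04,0,0],[0,0,0]],[0,[0.04,0,0],[0,0,0]],[0,[0.04,0,0],[0,0,0]],[0,[0.04,0,0],[0,0,0]],[0,[0,0,0],[0,0,0]],[0,[0,0,0],[0,0,0]]]'
python3 - <<'E'
from h import *
s=snap('top','top3.png')
i=cv2.imread('pics/top3.png')[150:280,225:410]
cv2.imwrite('pics/c3.png',cv2.resize(i,None,fx=4,fy=4,interpolation=cv2.INTER_CUBIC))
E
```

```text
time: 8.6
tool_pos: [0.5172, 0.1736, 0.1983]
ee_rot: [3.128, -0.001, 1.714]
wrist_force: [0.7, -0.2, -0.3]
width: 0.0938
finger_force: 0.0
time: 9.2
tool_pos: [0.4896, 0.3318, 0.19]
ee_rot: [-3.141, 0.001, 1.72]
wrist_force: [0.4, 0.0, -0.8]
width: 0.0938
finger_force: 0.0
```

View pics/c3.png

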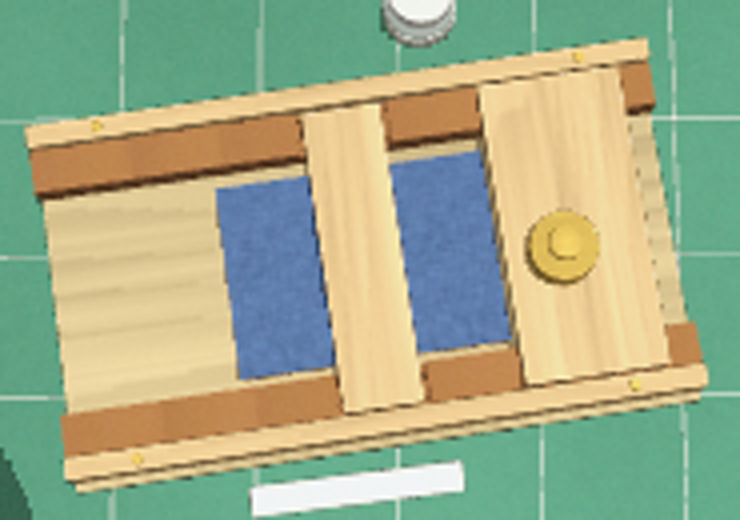

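The batten sits square in both notches, from (304,112)–(381,103) on the far rail to (344,413)–(424,402) on the near rail. The volume, wide board and weight look unmoved, and the hand is clear.

```bash
python3 -c "
from bench import robot
print(robot.close_job())"
```

```text
the job is handed in; nothing more can be done
None
```

The batten was pushed along the rails and dropped flat and centred into both notches, the hand is clear, nothing else on or around the frame looks moved, and the job is handed in at about 9 s; no verdict came back.

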